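# Hang the orange leather-cutting template on its screw

## Task

Take the orange template out of the wooden rack, put its keyhole over the brass screw head on the plywood board, and slide the template down so that the screw is at the top of the narrow slot. Leave it hanging there on its own, upright and still. Do not knock about the blue template, the tape roll or the wooden block.

Things in the scene. Friction and masses are not known exactly. Their poses are not given: they have to be found in the camera images.
- plate: Orange template, loose, about 100 g, standing on edge in the rack (either end): plate 6 mm thick (x, its normal), 86 wide (y), 125 high, with a wooden grip strip on top, 14 thick (x), 60 wide (y), from 120 to 160 mm high. Through it, on the centre line, a keyhole. Both faces are alike, either may face the board. Origin: centre of its lower edge; z up. It may lean up to 6 degrees at the start.
- plate_hole (a point): Centre of the keyhole's wide octagonal hole, 28 mm across flats, at mid thickness, 74 mm above the plate's lower edge; axes as plate. A slot 11 mm wide runs up from it and ends 100 mm above the lower edge.
- plate_seat (a point): Where the screw's axis lies in the plate when it hangs: in the slot, 3.5 mm below the slot's top end, 96.5 mm above the plate's lower edge, mid thickness; axes as plate.
- plate_grip (a point): Point in the middle of the wooden grip strip, 10 mm below its top (150 mm above the plate's lower edge).
- screw: Free screw in the board, fixed. Origin: on its axis at the board's front face; x points along the axis straight out of the board (away from the robot, roughly world +x), z up. Shank 7 mm in diameter, 14 mm long from the board to the back of the brass head; head 16 mm in diameter, 5 mm thick, its front 19 mm from the board. 122 to 130 mm above the bench.
- board: Upright plywood board, fixed: 18 mm thick (x), 320 wide (y), top edge 138 mm above the bench. Origin: centre of its underside. The screw is on its front, the +x side away from the robot, 9 mm from the origin. Feet stick out 80 mm behind (-x). A small white template 50 mm wide hangs fixed on the front at y = +130 mm, standing out 13 mm.
- rack: Wooden rack, fixed: 80 by 230 mm, 33 mm high, origin at the centre of its underside. A groove 8 mm wide and 25 mm deep runs along its y axis over the centre; its floor is 8 mm above the underside. The orange and blue templates stand in it, centres 56 mm either side of the origin along y.
- spare: The blue template, loose: a plate like the orange one but without the wooden grip strip, so 125 mm high; it stands in the same groove. Leave it alone. Origin: centre of its lower edge.
- tape: Roll of cream tape, 90 mm across, 24 mm high, lying flat on the mat; loose bystander. Origin under its centre.
- block: Dark wooden block 70 by 50 by 35 mm on the mat; loose bystander. Origin under its centre.
Mind the look-alikes: they are no part of the job. What is meant by the plate is not black or green, and is the larger of those in its own colour.

How it is judged:
By the outcome, as a careful person would: the job done as asked, in the order asked, and still so for the second after the job is handed in, with the robot touching nothing.
It also fails if it takes over 40 s, if anything falls off the work surface, if the arm or the gripper's body presses on something with over 40 N, if the wrist force passes 120 N, or if a joint passes its speed limit or range.

## Robot

A 6-joint arm with a two-finger parallel gripper is mounted at the origin on the work surface. World frame = base frame: x ahead of the robot, y to its left, z up, the work surface at z = 0. Lengths are in m, angles in rad, forces in N, time in s.
With the tool pointing down it reaches from about 0.325 to 0.775 m from the base axis. Payload 5.5 kg.
Tool frame: the origin (TCP) lies midway between the tips of the shut fingers; the grasp point (between the pads) lies 19 mm behind it (robot.tcp_to_grasp is the distance from the TCP to the grasp point, in m); z points along the fingers, y is the line along which they close (so a half turn about z gives the same grasp; the last joint's range is limited). The gripper opens to 88 mm and grips with 3 to 60 N. Pads are 20 mm wide; open, the fingers measure 115 mm over their backs; the gripper's body (75 mm by 178 mm) begins 61 mm behind the grasp point.
Start: joints at [1.111, 0.091, 1.231, -0, 1.82, -0.057], TCP at [0.235, 0.552, 0.223] pointing down, gripper open.
Joint ranges: [-2.87, 2.87], [-0.86, 2.18], [0.17, 2.46], [-1.51, 4.65], [0.06, 2.69], [-2.65, 2.65]. Speed limits (rad/s): [2.57, 2.57, 3.01, 3.14, 3.14, 3.14].

## Interface

Orientations are given as a unit quaternion [x, y, z, w].
In Python, from rig import robot gives the robot as it stands.
- The arm moves only by the shell command python3 -m jog 'ROWS'. ROWS is a JSON object of lists of equal length, an entry for each row: "offset": the shift along the tool's x, y, z in m, a list of three; "twist": the turn, a rotation vector about the tool's x, y, z in degrees, a list of three; "gripper": the opening, from 0 (shut) to 1 (fully open). In form: {"offset": [[dx, dy, dz], ...], "twist": [[rx, ry, rz], ...], "gripper": [gripper, ...]}. A call has 1 to 12 rows; each row shifts and turns the commanded pose from where the row before left it, along the tool's axes as they then stand; what a row does not reach is not made up. A row lasts 1/8 s, in which the tool goes at most 62.5 mm and 10.7 degrees, less where a joint would pass 70% of its speed; a pose out of reach is approached as far as the arm can. A call with a gripper value outside its range is refused whole. The fingers move at their own pace and stop on an object; the grip force is fixed at half the most. Time passes only in rows, so rows that do not move let the fingers close. It gives the time, the measured TCP pose, the force, the opening and the grip force at its end, in the units of the state.
- robot.get_state(): the state, without advancing time (a new reading comes with each control period).
- robot.grab_frame(name): name is "scene" or "top"; returns a dict with "img" (400x640x3 uint8, blue, green, red), "mtx" (3x3 intrinsics, pixels), "rvec" (rotation vector, rad) and "tvec" (3), from world to camera coordinates, as OpenCV has them. Camera axes: x right, y down, z forward; pixel columns grow to the right and rows downward; lengths in m; the calibration is good to about 2 mm. A picture is of the moment at which its call begins. There is no depth.
- robot.job_done(): hands the job in; it is judged then, once.
The state is a dict: "time_s": time; "qpos": joint angles; "qd": joint speeds; "effort": joint torques, N m; "position": TCP position; "ee_rot": TCP orientation; "contact_force": force on the tool from outside, world axes, zero at the start; "moment": the same for the moment, N m; "gripper_width": finger opening in m; "finger_force": force on a finger pad.
Only numpy, scipy, OpenCV 4.12 (cv2) and the standard library are available. Lean on these libraries where they do the work, as an engineer would, in place of code of your own. Each camera call takes 0.05 s, during which the arm holds its last target. There are 200 camera calls.

## Working session

There is one attempt and no reset: what is moved stays moved. The work goes in short steps, Python scripts to look and compute and a shell command to move; the robot and the scene stay as the last step left them, time stands still between calls to the robot, and variables do not carry over. Pictures are saved under pics/ and viewed, at most 11 in all, crops included, and the job is handed in when it is done.

```bash
mkdir -p pics; ls; python3 - <<'E'
from rig import robot
import cv2,pickle
for n in("scene","top"):
    f=robot.grab_frame(n); cv2.imwrite(f"pics/{n}0.png",f["img"]); pickle.dump(f,open(f"{n}.pkl","wb"))
    R=cv2.Rodrigues(f["rvec"])[0]; print(n,f["mtx"].round(1).tolist(),(-R.T@f["tvec"].ravel()).round(3),R[2].round(2))
s=robot.get_state(); print(s["time_s"],s["position"],s["ee_rot"],s["gripper_width"],robot.tcp_to_grasp)
E
```

```text
pics
scene [[477.8, 0.0, 323.9], [0.0, 477.8, 202.0], [0.0, 0.0, 1.0]] [1.094 0.446 0.667] [-0.64 -0.52 -0.57]
top [[371.3, 0.0, 320.8], [0.0, 371.3, 195.9], [0.0, 0.0, 1.0]] [ 0.382 -0.068  1.008] [ 0.13  0.02 -0.99]
0.1 [0.2350679  0.55174638 0.22159846] [ 2.00011178e-01  9.79793204e-01 -8.67544098e-04 -2.33339457e-04] 0.08780535108419564 0.0187
```

View pics/scene0.png

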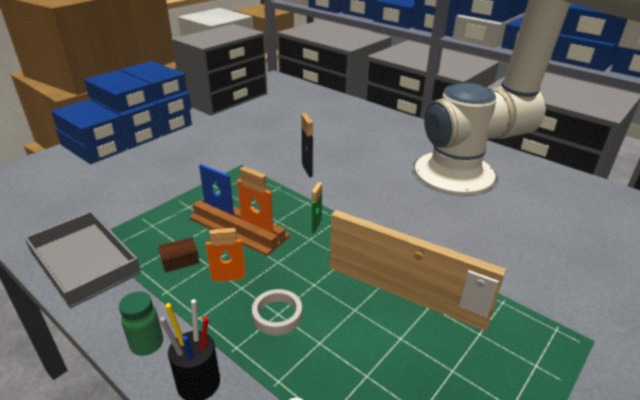

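View pics/top0.png

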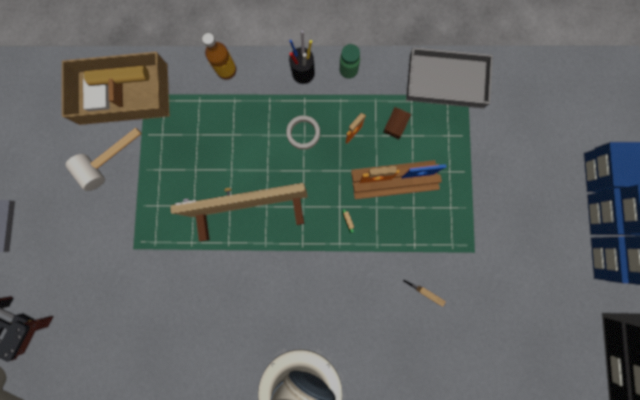

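Scene view: there are two orange templates, one in the rack at (255,203) and one standing free on the mat at (226,257). Black (307,145), green (317,207) and blue (216,190) templates are also there, and the screw is at (419,255). The rack one fits the description. I'll confirm that in an enlarged crop.

```bash
python3 - <<'E'
import cv2,pickle,numpy as np
s=pickle.load(open("scene.pkl","rb"))["img"];t=pickle.load(open("top.pkl","rb"))["img"]
a=cv2.resize(s[150:300,180:300],None,fx=4,fy=4,interpolation=3)[:600]
b=cv2.resize(t[90:210,340:450],None,fx=2.8,fy=2.8,interpolation=3)
c=cv2.resize(s[205:330,320:510],None,fx=1.6,fy=1.6,interpolation=3)
o=np.zeros((600,800,3),np.uint8);o[:,:480]=a;o[:b.shape[0],482:482+b.shape[1]]=b;o[340:340+c.shape[0],482:482+c.shape[1]]=c
cv2.imwrite("pics/c1.png",o)
a=cv2.resize(t[170:250,165:315],None,fx=5,fy=5,interpolation=3);cv2.imwrite("pics/c2.png",a)
E
```

```text
(no output)
```

View pics/c1.png

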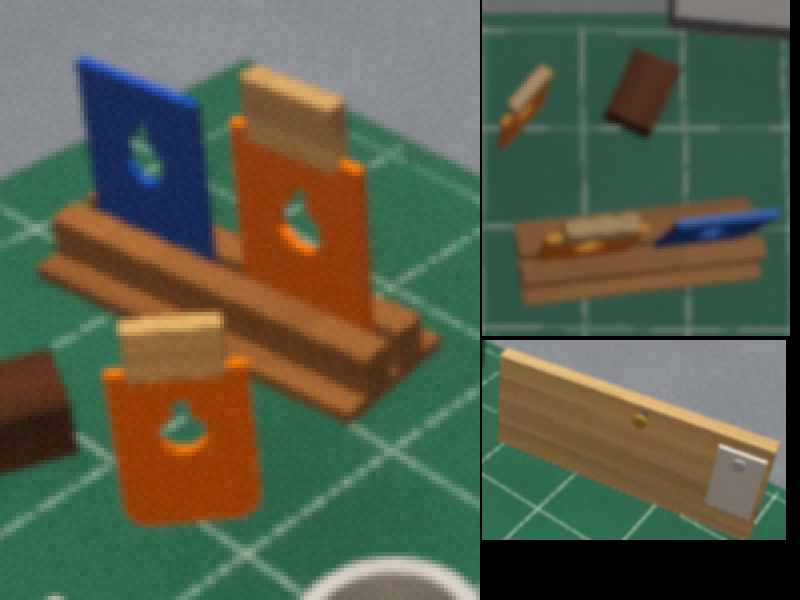

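View pics/c2.png

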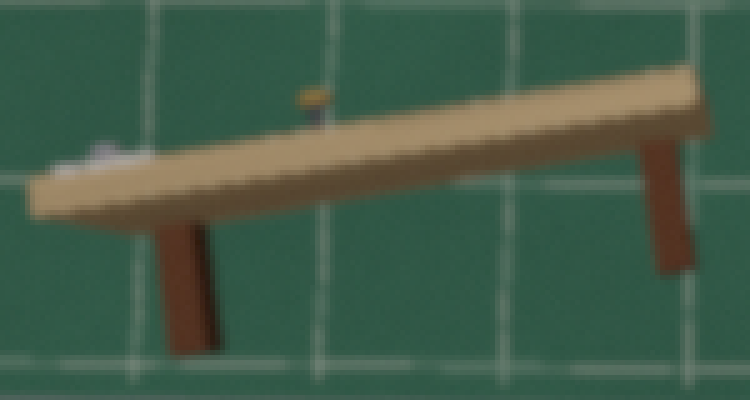

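The crop settles it. The rack's orange plate (grip top corners at scene (241,170) and (265.5,177)) is the full-width one with 86 mm proportions. The free-standing one is smaller, with rounded corners, so it is the look-alike. Next I fit the poses to the corner pixels.

```bash
cat > h.py <<'E'
import cv2,pickle,numpy as np
from scipy.optimize import least_squares
from scipy.spatial.transform import Rotation as Ro
F={n:pickle.load(open(f"{n}.pkl","rb")) for n in("scene","top")}
def proj(n,P):
    f=F[n]; return cv2.projectPoints(np.float64(P).reshape(-1,3),f["rvec"],f["tvec"],f["mtx"],None)[0][:,0]
def plate(p): # x,y,z,yaw,lean(about y), roll(about x) deg
    return Ro.from_euler("ZYX",[p[3],p[4],p[5]],degrees=True),np.array(p[:3])
def fit(model,obs,p0):
    r=lambda p:np.concatenate([(proj(n,model(p,X))[0]-u) for n,X,u in obs])
    s=least_squares(r,p0,x_scale=np.where(np.abs(p0)>1,5,.02)*1.0,loss="soft_l1"); return s.x,r(s.x).reshape(-1,2)
E
python3 - <<'E'
from h import *
g=1e-3
o=[("scene",(3,-43,125),(238.2,181.5)),("scene",(3,43,125),(271.5,193.7)),("scene",(7,-30,160),(240.7,170)),("scene",(7,30,160),(265.5,177)),
("scene",(7,-30,120),(242,187)),("scene",(7,30,120),(264.2,192.5)),
("top",(7,30,160),(370.4,168.6)),("top",(7,-30,160),(395.7,166.1)),("top",(0,43,125),(362.1,174.3)),("top",(0,-43,125),(399.3,171.8))]
def M(p,X):
    R,t=plate([p[0],p[1],.008,p[2],p[3],0]); return R.apply(np.array(X)*g)+t
p,r=fit(M,o,[.45,-.2,8,2.]);print("plate",p.round(4));print(r.round(1).tolist());print("grip",M(p,(0,0,150)))
def B(q,X):
    R=Ro.from_euler("z",q[2],degrees=True); X=np.array(X,float)*g
    return R.apply(X)+[q[0],q[1],0]
def S(q,X):
    X=np.array(X,float)
    if X[1]==999: X=[X[0],q[3]*1000,q[4]*1000]
    return B(q,X)
o=[("top",(9,160,138),(171,205.6)),("top",(9,-160,138),(303.6,183.2)),("top",(-9,160,138),(171.4,213.4)),("top",(-9,-160,138),(305,190.6)),
("scene",(9,-160,138),(331.9,215.6)),("scene",(9,160,138),(503.1,273.7)),
("scene",(28,999,0),(418.7,255)),("top",(25.5,999,0),(227.8,189.4))]
q,r=fit(S,o,[.38,.1,8,.01,.126]);print("board",q.round(4));print(r.round(1).tolist());print("screw",S(q,(9,999,0)))
# rack check
E
```

```text
plate [ 0.544  -0.1911  7.3177  1.2936]
[[-0.2, -1.6], [-1.1, -1.0], [-0.9, -1.7], [-2.6, 0.1], [-0.3, -2.3], [0.1, 1.2], [-2.4, 0.7], [-1.7, 0.1], [-0.6, 1.7], [-2.1, -0.1]]
grip [ 0.54739709 -0.19062336  0.15796177]
board [ 0.4853  0.1467 10.1072  0.0235  0.1295]
[[-1.0, 0.2], [-0.5, 0.0], [-0.5, -0.2], [-0.7, 0.0], [-1.5, -3.0], [-0.5, -0.4], [-0.7, 0.0], [-0.9, 0.5]]
screw [0.49001228 0.17146595 0.1294978 ]
```

```bash
python3 -m jog '{"offset":[[0,0,0],[0,0,0],[0,0,0],[0,0,0],[0,0,0],[0,0,0],[0,0,0]],"twist":[[0,0,10],[0,0,10],[0,0,10],[0,0,10],[0,0,10],[0,0,9.5],[0,0,0]],"gripper":[1,1,1,1,1,1,1]}'
python3 -m jog '{"offset":[[-0.05,0.015,0],[-0.05,0.015,0],[-0.05,0.015,0],[-0.05,0.015,0],[-0.05,0.015,0],[-0.05,0.015,0],[-0.05,0.015,0],[-0.05,0.015,0],[-0.05,0.015,0],[-0.05,0.015,0],[-0.05,0.015,0],[-0.05,0.015,0]],"twist":[[0,0,0],[0,0,0],[0,0,0],[0,0,0],[0,0,0],[0,0,0],[0,0,0],[0,0,0],[0,0,0],[0,0,0],[0,0,0],[0,0,0]],"gripper":[1,1,1,1,1,1,1,1,1,1,1,1]}'
cat > where.py <<'E'
import sys,numpy as np
from rig import robot
from scipy.spatial.transform import Rotation as Ro
s=robot.get_state();R=Ro.from_quat(s["ee_rot"]).as_matrix()
print("t",s["time_s"],"p",s["position"].round(4) if hasattr(s["position"],"round") else s["position"],"ty",R[:,1].round(4),"yaw",np.degrees(np.arctan2(R[1,1],R[0,1])).round(2),"tz",R[:,2].round(3),"F",np.round(s["contact_force"],1),"w",s["gripper_width"],s["finger_force"],"q",np.round(s["qpos"],2))
if len(sys.argv)>3: print("tool delta",(R.T@(np.array(sys.argv[1:4],float)-s["position"])).round(4))
E
python3 where.py .547 -.191 .222
```

```text
time_s: 0.98
position: [0.2352, 0.5519, 0.2221]
ee_rot: [0.659, 0.752, -0.0, 0.0]
contact_force: [-0.1, 0.7, -0.8]
gripper_width: 0.0879
finger_force: 0.0
time_s: 2.48
position: [0.4916, -0.0214, 0.2226]
ee_rot: [0.658, 0.753, 0.0, 0.0]
contact_force: [-0.1, 0.6, -0.6]
gripper_width: 0.0879
finger_force: 0.0
t 2.475 p [ 0.4916 -0.0214  0.2226] ty [9.911e-01 1.331e-01 3.000e-04] yaw 7.65 tz [ 0.  0. -1.] F [-0.1  0.6 -0.6] w 0.08786415603018725 0.0 q [-0.11 -0.2   1.51  0.    1.83 -0.25]
tool delta [-0.1754  0.0323  0.0006]
```

```bash
python3 -m jog '{"offset":[[-0.044,0.008,0],[-0.044,0.008,0],[-0.044,0.008,0],[-0.043,0.008,0],[0,0,0.02],[0,0,0]],"twist":[[0,0,0],[0,0,0],[0,0,0],[0,0,0],[0,0,0],[0,0,0]],"gripper":[1,1,1,1,1,1]}' | head -2
cat > look.py <<'E'
import sys,cv2,pickle,numpy as np
from rig import robot
# name then two crops x0 y0 w h scale for scene, top
n=sys.argv[1];a=list(map(int,sys.argv[2:]))
o=np.zeros((600,800,3),np.uint8);x=0
for k,c in enumerate(("scene","top")):
    f=robot.grab_frame(c);pickle.dump(f,open(f"{c}.pkl","wb"));x0,y0,w,h,s=a[5*k:5*k+5]
    if s==0: continue
    i=cv2.resize(f["img"][y0:y0+h,x0:x0+w],None,fx=s,fy=s,interpolation=3)[:600,:800-x];o[:i.shape[0],x:x+i.shape[1]]=i;x+=i.shape[1]
cv2.imwrite(f"pics/{n}.png",o)
E
python3 look.py c3 205 110 100 145 4 345 110 80 90 5; python3 where.py
```

```text
time_s: 3.22
position: [0.5447, -0.1893, 0.2003]
t 3.325 p [ 0.5454 -0.1888  0.2028] ty [ 9.913e-01  1.313e-01 -4.000e-04] yaw 7.54 tz [-0.  0. -1.] F [-0.6  0.4  0.3] w 0.0875789718810068 0.0 q [-0.39  0.03  1.33  0.    1.78 -0.52]
```

View pics/c3.png

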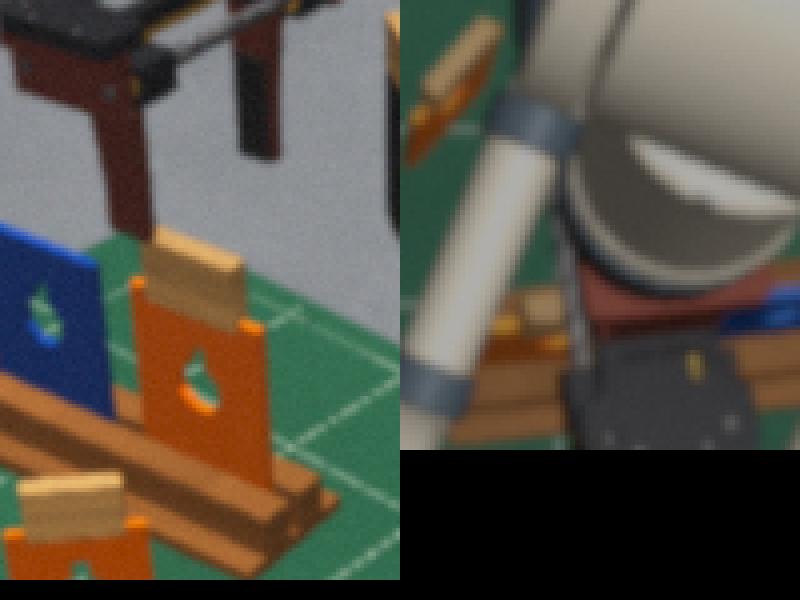

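```bash
python3 - <<'E'
from h import *
t=np.array([.5454,-.1888,.2028]);ty=np.array([.9913,.1313,0]);tx=np.array([-.1313,.9913,0])
for a in(.044,.057):
  for s in(-.01,.01): print("front tip",a,s,proj("scene",t+a*ty+s*tx).round(1), "rear",proj("scene",t-a*ty+s*tx).round(1))
E
```

```text
front tip 0.044 -0.01 [[235.  163.6]] rear [[263.7 145.8]]
front tip 0.044 0.01 [[243.  166.6]] rear [[271.5 148.4]]
front tip 0.057 -0.01 [[230.4 166.4]] rear [[267.7 143.4]]
front tip 0.057 0.01 [[238.4 169.4]] rear [[275.4 146. ]]
```

```bash
python3 -m jog '{"offset":[[-0.002,0.001,0.02],[0,0,0.025],[0,0,0.018],[0,0,0],[0,0,0],[0,0,0],[0,0,0],[0,0,0],[0,0,0],[0,0,0]],"twist":[[0,0,0],[0,0,0],[0,0,0],[0,0,0],[0,0,0],[0,0,0],[0,0,0],[0,0,0],[0,0,0],[0,0,0]],"gripper":[1,1,1,1,0,0,0,0,0,0]}'; python3 where.py
```

```text
time_s: 4.58
position: [0.5468, -0.191, 0.1396]
ee_rot: [0.66, 0.751, -0.0, -0.0]
contact_force: [0.7, 0.4, -1.4]
gripper_width: 0.0315
finger_force: 0.0
t 4.575 p [ 0.5468 -0.191   0.1396] ty [ 9.916e-01  1.292e-01 -1.000e-04] yaw 7.42 tz [-0. -0. -1.] F [ 0.7  0.4 -1.4] w 0.031545833493124086 0.0 q [-0.39  0.03  1.44 -0.    1.67 -0.52]
```

```bash
python3 -m jog '{"offset":[[0,0,0],[0,0,0],[0,0,0],[0,0,0],[0,0,0]],"twist":[[0,0,0],[0,0,0],[0,0,0],[0,0,0],[0,0,0]],"gripper":[0,0,0,0,0]}'
```

```text
time_s: 5.2
position: [0.5469, -0.191, 0.1396]
ee_rot: [0.66, 0.751, 0.0, 0.0]
contact_force: [1.6, -0.3, -1.6]
gripper_width: 0.0138
finger_force: 30.0
```

```bash
python3 -m jog '{"offset":[[0,0,-0.005],[0,0,-0.015],[0,0,-0.02],[0,0,-0.025],[0,0,-0.025],[0,0,-0.015],[0,0,-0.005],[0,0,0]],"twist":[[0,0,0],[0,0,0],[0,0,0],[0,0,0],[0,0,0],[0,0,0],[0,0,-2.6],[0,0,0]],"gripper":[0,0,0,0,0,0,0,0]}'; python3 where.py .61 .0 .25;python3 where.py .555 .183 .25
```

```text
time_s: 6.2
position: [0.5468, -0.1911, 0.2507]
ee_rot: [0.643, 0.766, -0.0, 0.0]
contact_force: [0.1, -0.0, -1.1]
gripper_width: 0.0136
finger_force: 30.0
t 6.2 p [ 0.5468 -0.1911  0.2507] ty [9.848e-01 1.736e-01 6.000e-04] yaw 10.0 tz [ 0.001 -0.001 -1.   ] F [ 0.1 -0.  -1.1] w 0.013581774881251556 29.980188310146332 q [-0.39  0.04  1.23 -0.    1.87 -0.57]
tool delta [0.1772 0.0955 0.0006]
t 6.2 p [ 0.5468 -0.1911  0.2507] ty [9.848e-01 1.736e-01 6.000e-04] yaw 10.0 tz [ 0.001 -0.001 -1.   ] F [ 0.1 -0.  -1.1] w 0.013581774881251556 29.980188310146332 q [-0.39  0.04  1.23 -0.    1.87 -0.57]
tool delta [0.367  0.0731 0.0005]
```

```bash
python3 -m jog '{"offset":[[0.02,0.01,0],[0.04,0.021,0],[0.04,0.021,0],[0.04,0.021,0],[0.035,0.021,0],[0.04,-0.002,0],[0.04,-0.005,0],[0.04,-0.005,0.01],[0.04,-0.005,0.015],[0.02,-0.0035,0.02],[0.01,-0.0015,0.015],[0,0,0.0035]],"twist":[[0,0,0],[0,0,0],[0,0,0],[0,0,0],[0,0,0],[0,0,0],[0,0,0],[0,0,0],[0,0,0],[0,0,0],[0,0,0],[0,0,0]],"gripper":[0,0,0,0,0,0,0,0,0,0,0,0]}'|head -2
python3 -m jog '{"offset":[[0,0,0],[0,0,0]],"twist":[[0,0,0],[0,0,0]],"gripper":[0,0]}'|head -3
python3 look.py c4 360 165 110 150 4 195 155 72 60 5; python3 where.py
```

```text
time_s: 7.7
position: [0.5535, 0.1809, 0.1845]
time_s: 7.95
position: [0.5548, 0.1802, 0.1871]
ee_rot: [0.643, 0.766, 0.001, 0.0]
t 8.05 p [0.5547 0.1804 0.187 ] ty [0.9849 0.173  0.0013] yaw 9.96 tz [ 0.001  0.    -1.   ] F [ 0.1  0.7 -1.1] w 0.013732643498207317 29.989378452301025 q [ 0.26  0.04  1.35 -0.    1.75  0.08]
```

View pics/c4.png

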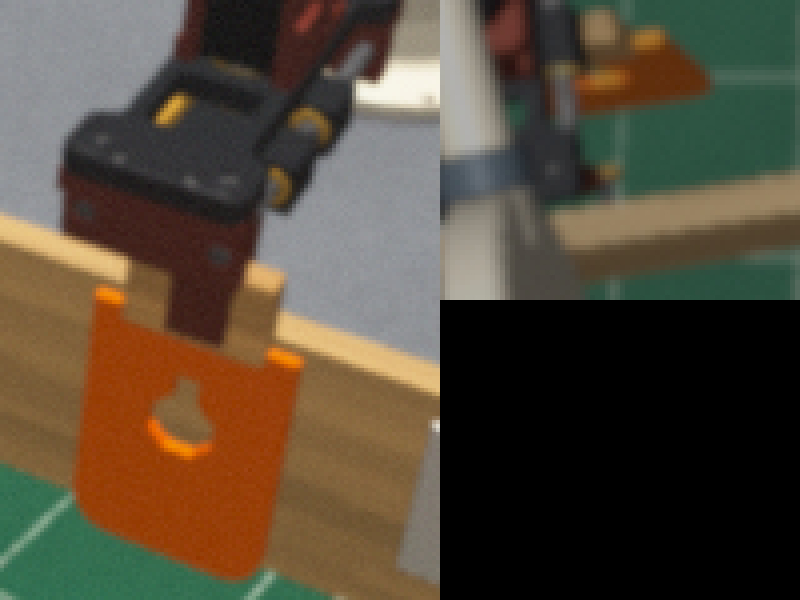

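The crop shows the plate hanging level in the gripper in front of the board. The keyhole centre is near scene (405,272), the top corners near (384,239) and (435,257), and the screw is hidden behind the plate. I'll fit the in-hand pose.

```bash
python3 - <<'E'
from h import *
t=np.array([.5547,.1804,.187]);R=Ro.from_euler("z",9.98,degrees=True)
k=lambda u,v:(360+u/4-.4,165+v/4-.4)
obs=[((3,-43,125),k(94,297)),((3,43,125),k(302,367)),((3,0,73),k(181,428)),((3,-43,30),k(76,470)),((3,43,40),k(268,545)),((3,0,0),k(172,555)),((3,0,60),k(182,459)),((7,-30,160),k(128,258)),((7,30,160),k(285,272))][:7]
def M(p,X): # dy,dz,roll
    r=Ro.from_euler("x",p[2],degrees=True)
    return R.apply(r.apply((np.array(X)-[0,0,131])*1e-3)+[0,p[0],p[1]])+t
f=lambda p:np.concatenate([proj("scene",M(p,X))[0]+p[3:5]-u for X,u in obs])
for fix in (0,1):
  g=(lambda p:np.r_[f(np.r_[p,.7,1.])]) if not fix else (lambda p:np.r_[f(np.r_[p,0,0])])
  s=least_squares(g,[0,0,0.],x_scale=[.01,.01,5]);p=np.r_[s.x,0,0]
  print(p.round(4),s.fun.reshape(-1,2).round(1).tolist()); print("hole",M(p,(0,0,74)))
  b=np.array([.7,1.])*(1-fix)
  # screw: point on plane 19mm+9mm from board origin
  q=(.4853,.1467);Rb=Ro.from_euler("z",10.1,degrees=True)
  h=least_squares(lambda a:proj("scene",Rb.apply([.028,a[0],a[1]])+[q[0],q[1],0])[0]+b-[418.7,255],[.02,.126],x_scale=.01).x
  S=Rb.apply([.009,h[0],h[1]])+[q[0],q[1],0];print("screw",S)
  d=R.inv().apply(S-M(p,(0,0,74)));print("hole->screw in plate axes",d.round(4))
E
```

```text
[-0.0025 -0.0013  0.656   0.      0.    ] [[0.7, 0.8], [-0.4, 1.2], [0.4, 1.2], [0.9, 0.5], [0.9, -4.0], [-1.7, 0.8], [-0.7, -0.7]]
hole [0.55502124 0.17857446 0.12866899]
screw [0.49008107 0.17118025 0.13167365]
hole->screw in plate axes [-0.0652  0.004   0.003 ]
[-0.0012 -0.0029  0.7257  0.      0.    ] [[0.7, 0.9], [-0.5, 1.2], [0.4, 1.2], [0.9, 0.5], [1.0, -4.0], [-1.7, 0.8], [-0.7, -0.7]]
hole [0.55477488 0.17997448 0.12712733]
screw [0.48982037 0.17264381 0.13009134]
hole->screw in plate axes [-0.0652  0.004   0.003 ]
```

```bash
python3 -m jog '{"offset":[[0.002,-0.012,-0.001],[0.002,-0.012,-0.001],[0,-0.01,0],[0,0,0],[0,0,0]],"twist":[[0,0,0],[0,0,0],[0,0,0],[0,0,0],[0,0,0]],"gripper":[0,0,0,0,0]}'|head -3
python3 look.py c5 375 225 70 75 8 195 155 48 80 5; python3 where.py
```

```text
time_s: 8.68
position: [0.52, 0.179, 0.1882]
ee_rot: [0.643, 0.766, 0.0, 0.0]
t 8.775 p [0.5201 0.179  0.188 ] ty [ 9.848e-01  1.740e-01 -1.000e-04] yaw 10.02 tz [-0. -0. -1.] F [-0.4  0.1 -1. ] w 0.01383565987924798 29.989379346370697 q [ 0.27 -0.05  1.43 -0.    1.76  0.09]
```

View pics/c5.png

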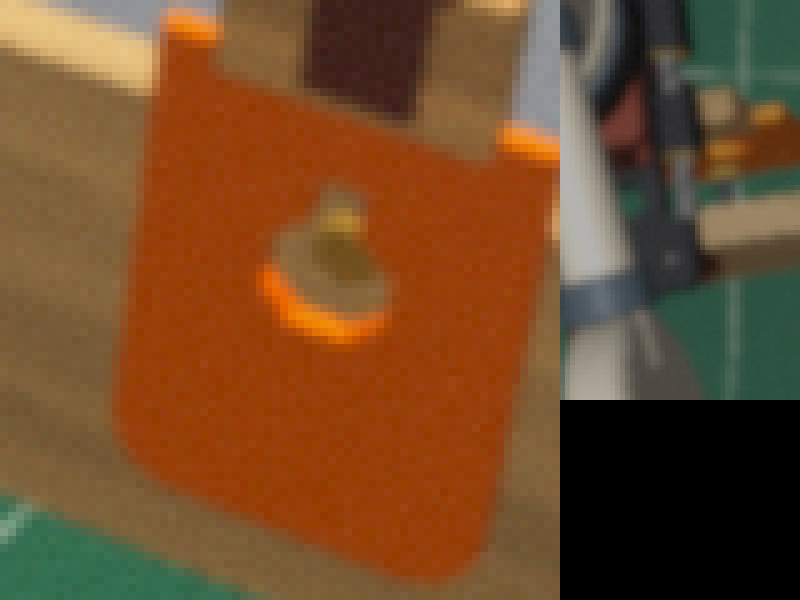

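Through the keyhole I can see the brass head at crop (345,247), with the hole centre on the front face at crop (327,283). Next I work out what offset that means.

```bash
python3 - <<'E'
from h import *
R=Ro.from_euler("z",10,degrees=True);H=np.array([.520,.1775,.130])
a=proj("scene",R.apply([.003,0,0])+H)[0]
for d in(.010,.012,.014): # head front behind plate mid
    print(d,"aligned diff",(proj("scene",R.apply([-d,0,0])+H)[0]-a).round(2))
print("1mm y",proj("scene",R.apply([.003,.001,0])+H)[0]-a,"1mm z",proj("scene",R.apply([.003,0,.001])+H)[0]-a)
o=lambda y,z:((proj("scene",R.apply([.003,y,z])+H)[0]-a)*8).round(0)
print([o(.014*np.cos(t),.014*np.sin(t)).tolist() for t in np.radians([0,90,180,270])],o(0,.026))
im=F["scene"]["img"][225:300,375:445];hsv=cv2.cvtColor(im,cv2.COLOR_BGR2HSV)
m=(hsv[...,0]>18)&(hsv[...,0]<32)&(hsv[...,1]>140); m[:20]=0;m[40:]=0
print(np.argwhere(m)[:,::-1].mean(0)*8, m.sum())
print(hsv[22:44,32:50,0])
E
```

```text
0.01 aligned diff [ 2.78 -4.33]
0.012 aligned diff [ 3.21 -4.99]
0.014 aligned diff [ 3.63 -5.65]
1mm y [0.55707095 0.20569332] 1mm z [ 0.07492649 -0.44631477]
[[63.0, 23.0], [8.0, -50.0], [-62.0, -23.0], [-8.0, 49.0]] [ 16. -94.]
[335.11111111 225.77777778] 9
[[11 11 11 11 11 11 11 11 12 11 11 11 11 11 11 11 11 10]
 [11 10 11 11 11 12 10 12 12 13 12 12 11 11 11 11 12 11]
 [11 12 11 11 12 11 11 11 14 15 16 15 13 11 11 11 12 11]
 [12 12 12 11 11 12 12 12 15 16 17 17 14 11 10 11 12 11]
 [11 11 11 11 11 11 12 14 17 17 18 18 16 12 11 11 12 11]
 [12 12 12 11 12 12 13 16 17 19 20 19 17 13 11 11 11 11]
 [11 11 11 12 13 14 15 17 19 19 19 19 17 14 13 11 11 11]
 [11 12 12 15 16 17 16 18 18 19 18 18 15 13 11 11 11 11]
 [11 12 13 16 16 17 16 17 18 18 18 18 15 13 12 12 11 11]
 [11 12 14 16 16 17 17 18 18 18 18 18 18 15 13 11 11 11]
 [11 12 14 16 17 17 17 18 17 18 17 17 19 17 14 12 11 11]
 [11 12 12 14 16 17 18 17 18 18 18 18 18 17 15 13 12 11]
 [12 13 12 13 15 17 17 18 17 17 17 18 18 18 16 15 12 11]
 [12 13 13 12 13 15 16 17 17 17 18 17 17 17 17 14 13 11]
 [11 12 13 13 12 14 15 17 16 16 17 16 17 17 17 15 13 12]
 [11 12 12 13 13 13 15 16 16 16 17 16 16 16 17 16 12 12]
 [11 12 12 13 15 15 15 15 14 14 15 17 16 15 14 13 12 11]
 [12 11 12 13 15 16 17 16 15 14 14 14 14 13 13 12 11 11]
 [12 11 12 12 14 15 16 16 17 17 16 14 13 12 13 12 12 11]
 [12 11 11 11 12 13 13 15 15 16 16 15 14 12 12 12 12 11]
 [12 12 11 11 11 12 12 13 13 14 14 13 12 12 11 11 12 11]
 [11 11 11 11 12 11 11 12 11 12 13 13 12 11 11 12 11 11]]
```

Hole and head agree to about 1 mm, so I advance over the head.

```bash
python3 -m jog '{"offset":[[0,-0.006,0],[0,-0.006,0],[0,-0.006,0],[0,-0.006,0],[0,0,0],[0,0,0]],"twist":[[0,0,0],[0,0,0],[0,0,0],[0,0,0],[0,0,0],[0,0,0]],"gripper":[0,0,0,0,0,0]}'
python3 look.py c6 375 215 70 75 8 195 155 48 80 5
```

```text
time_s: 9.52
position: [0.4964, 0.1748, 0.1882]
ee_rot: [0.643, 0.766, 0.0, 0.0]
contact_force: [-0.0, -0.2, -1.4]
gripper_width: 0.0135
finger_force: 30.0
```

View pics/c6.png

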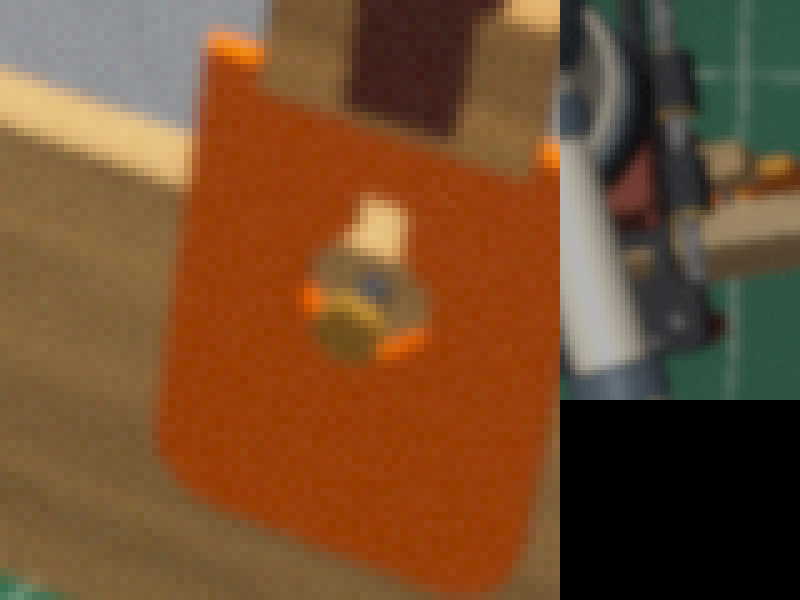

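The head is now in front of the plate at crop (347,328), with the shank inside the keyhole and the hole centre at about (366,302). A shift of -0.8 mm centres it, then I slide down.

```bash
python3 -m jog '{"offset":[[-0.0008,0,0],[0,0,0.004],[0,0,0.005],[0,0,0.005],[0,0,0.004],[0,0,0],[0,0,0]],"twist":[[0,0,0],[0,0,0],[0,0,0],[0,0,0],[0,0,0],[0,0,0],[0,0,0]],"gripper":[0,0,0,0,0,0,0]}'
python3 -m jog '{"offset":[[0,0,0.001],[0,0,0.001],[0,0,0]],"twist":[[0,0,0],[0,0,0],[0,0,0]],"gripper":[0,0,0]}'|sed -n '2p;4p'
python3 -m jog '{"offset":[[0,0,0.001],[0,0,0]],"twist":[[0,0,0],[0,0,0]],"gripper":[0,0]}'|sed -n '2p;4p'
```

```text
time_s: 10.5
position: [0.4966, 0.1741, 0.1703]
ee_rot: [0.643, 0.766, 0.0, 0.0]
contact_force: [-1.3, -0.3, -1.8]
gripper_width: 0.0137
finger_force: 30.0
position: [0.4965, 0.174, 0.168]
contact_force: [-0.7, 0.1, -1.6]
position: [0.4965, 0.174, 0.167]
contact_force: [-0.1, 0.7, -1.5]
```

No side force, so the shank is in the slot. I keep going down in small steps until it makes contact.

```bash
python3 -m jog '{"offset":[[0,0,0.001],[0,0,0]],"twist":[[0,0,0],[0,0,0]],"gripper":[0,0]}'|sed -n '2p;4p'
python3 -m jog '{"offset":[[0,0,0.0007],[0,0,0]],"twist":[[0,0,0],[0,0,0]],"gripper":[0,0]}'|sed -n '2p;4p'
python3 look.py c7 375 215 70 75 8 195 155 48 80 0
```

```text
position: [0.4965, 0.174, 0.166]
contact_force: [-0.3, 0.4, -1.4]
position: [0.4965, 0.174, 0.1653]
contact_force: [-0.4, -0.3, -0.9]
```

View pics/c7.png

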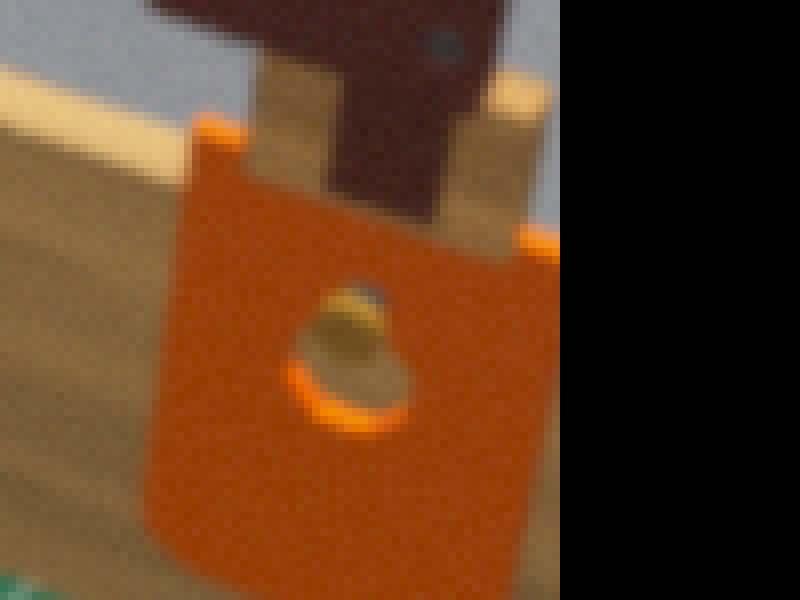

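The head (345,325) sits over the slot, and the shank is just under the slot's top end at about (372,290). It is nearly seated.

```bash
for i in 1; do :; done; python3 -m jog '{"offset":[[0,0,0.0007],[0,0,0]],"twist":[[0,0,0],[0,0,0]],"gripper":[0,0]}'|sed -n '2p;4p'
python3 -m jog '{"offset":[[0,0,0.0007],[0,0,0]],"twist":[[0,0,0],[0,0,0]],"gripper":[0,0]}'|sed -n '2p;4p'
python3 -m jog '{"offset":[[0,0,0.0007],[0,0,0]],"twist":[[0,0,0],[0,0,0]],"gripper":[0,0]}'|sed -n '2p;4p'
```

```text
position: [0.4965, 0.174, 0.1646]
contact_force: [-0.1, -0.0, -0.9]
position: [0.4965, 0.174, 0.1639]
contact_force: [-0.6, 0.0, -1.8]
position: [0.4965, 0.174, 0.1632]
contact_force: [0.3, 0.4, -1.0]
```

```bash
python3 -m jog '{"offset":[[0,0,0.0007],[0,0,0]],"twist":[[0,0,0],[0,0,0]],"gripper":[0,0]}'|sed -n '2p;4p'
python3 -m jog '{"offset":[[0,0,0.0007],[0,0,0]],"twist":[[0,0,0],[0,0,0]],"gripper":[0,0]}'|sed -n '2p;4p'
python3 -m jog '{"offset":[[0,0,0.0005],[0,0,0]],"twist":[[0,0,0],[0,0,0]],"gripper":[0,0]}'|sed -n '2p;4p'
python3 look.py c8 395 235 50 45 12 195 155 48 80 0
```

```text
position: [0.4965, 0.174, 0.1626]
contact_force: [-0.1, 1.2, -0.8]
position: [0.4965, 0.174, 0.1619]
contact_force: [0.7, -1.0, -1.9]
position: [0.4965, 0.1741, 0.1617]
contact_force: [-0.6, -0.3, 0.1]
```

View pics/c8.png

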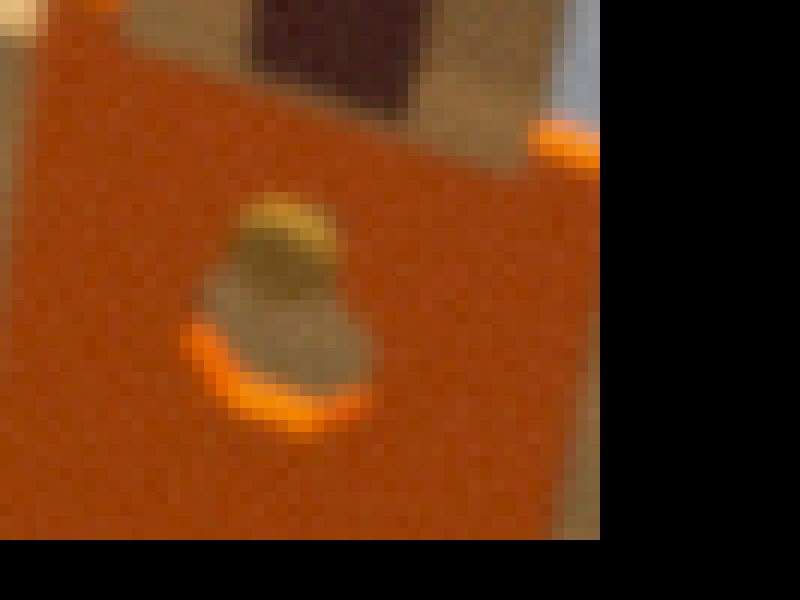

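The shank has disappeared under the slot's top edge and the vertical force has risen. One more small step to confirm contact.

```bash
python3 -m jog '{"offset":[[0,0,0.0005],[0,0,0]],"twist":[[0,0,0],[0,0,0]],"gripper":[0,0]}'|sed -n '2p;4p'
```

```text
position: [0.4966, 0.1741, 0.1616]
contact_force: [-0.9, -0.5, 4.6]
```

Seated. I relieve the load, then open.

```bash
python3 -m jog '{"offset":[[0,0,-0.0006],[0,0,0],[0,0,0],[0,0,0],[0,0,0],[0,0,0],[0,0,0]],"twist":[[0,0,0],[0,0,0],[0,0,0],[0,0,0],[0,0,0],[0,0,0],[0,0,0]],"gripper":[0,0,0.3,0.45,0.6,0.6,0.6]}'
python3 -m jog '{"offset":[[0,0,-0.005],[0,0,-0.015],[0,0,-0.03],[0,0,-0.03],[0,0,-0.03],[0,0,-0.02],[0,0,0],[0,0,0],[0,0,0],[0,0,0]],"twist":[[0,0,0],[0,0,0],[0,0,0],[0,0,0],[0,0,0],[0,0,0],[0,0,0],[0,0,0],[0,0,0],[0,0,0]],"gripper":[0.6,0.6,0.6,0.6,0.6,0.6,0.6,0.6,0.6,0.6]}'
python3 look.py c9 180 130 330 200 2 195 155 24 80 5
```

```text
time_s: 14.45
position: [0.4965, 0.174, 0.1615]
ee_rot: [0.643, 0.766, -0.0, -0.0]
contact_force: [-0.1, 0.1, -0.2]
gripper_width: 0.0524
finger_force: 0.0
time_s: 15.7
position: [0.4963, 0.1739, 0.2906]
ee_rot: [0.643, 0.766, -0.001, -0.0]
contact_force: [-0.8, 1.0, 0.6]
gripper_width: 0.0528
finger_force: 0.0
```

View pics/c9.png

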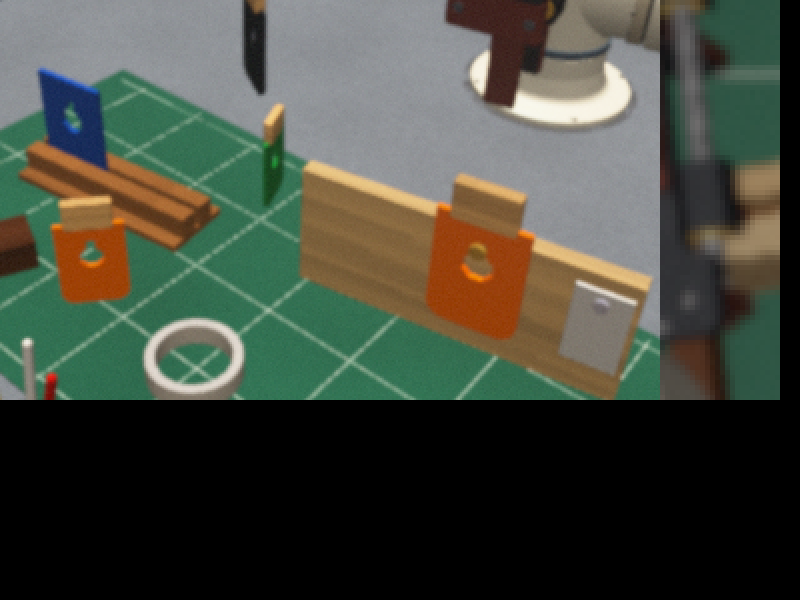

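The orange template hangs upright on the screw (head at crop (477,250), at the top of the slot), the gripper is clear, and the bystanders look untouched. I'll do a quick stillness check and hand in.

```bash
python3 -m jog '{"offset":[[0,0,0],[0,0,0],[0,0,0],[0,0,0],[0,0,0],[0,0,0],[0,0,0],[0,0,0]],"twist":[[0,0,0],[0,0,0],[0,0,0],[0,0,0],[0,0,0],[0,0,0],[0,0,0],[0,0,0]],"gripper":[0.6,0.6,0.6,0.6,0.6,0.6,0.6,0.6]}'|head -1
python3 - <<'E'
from rig import robot
import pickle,numpy as np
a=pickle.load(open("scene.pkl","rb"))["img"].astype(int);b=robot.grab_frame("scene")["img"].astype(int)
d=np.abs(a-b).max(2);still=d[215:305,385:455].max()
print("max diff plate",still,"elsewhere",d[300:,100:].max())
if still<40: print(robot.job_done())
E
```

```text
time_s: 16.8
max diff plate 21 elsewhere 20
the job is handed in; nothing more can be done
None
```

The orange template hangs upright and still on the brass screw, with the screw at the top of the slot. The gripper is clear, the blue template, tape roll and block look undisturbed in the pictures, and I handed the job in at about 17 s.

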